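Load the adhesive cartridge under the spring flap

TASK

Load the two-part adhesive cartridge that lies in the lane of the loader, using your fingertips only: press the red bar down with one fingertip so that the orange flap lifts, keep it held open, and with the other fingertip push the cartridge along its lane, cap first, under the flap until it is fully home against the end stop. Then let the bar go so that the flap springs shut behind the cartridge. Do not lift the cartridge or let the flap down on it part-way, and leave the other things on the table where they are.

Things in the scene. Friction and masses are not known exactly. Their poses are not given: they have to be found in the camera images.
- loader: Fixed cartridge loader: aluminium base plate 4 mm thick with a straight lane on it. Origin on the table surface on the lane's centre line, below the flap's lip; x points along the lane the way to push, y left, z up. Lane between grey guides at y = +-33 mm: rails 16 mm above the table for x < 0, pocket walls 30 mm above it for x = 0 to 160 mm. Plate ends at y = 62 mm: bare table under the bar.
- shaft (a point): Point of the flap's hinge line at loader x = 0, y = 51 mm, 36 mm above the table. The steel shaft, 10 mm thick, runs parallel to the lane from x = -236 to 153 mm between a block at each end (9 mm long, tops 44 mm above the table).
- flap (a joint): Angle of the orange flap and red press bar, one rigid part on the shaft: 0 shut (stop), 0.36 fully open (stop). Pressing the bar (left of the shaft) down raises the flap (right of it). A spring shuts it, 0.11 N m at 0 to 0.2 N m at 0.36; about 6 N down on the bar's middle holds it. Above 0.2 the lip clears the cartridge; 0.3 is a good opening. The cartridge cannot push it open.
- flap_bar (a point): Centre of the upper face of the red press bar, a flat strip beside the lane, 265 mm long (loader x = -235 to 30 mm), from 10 to 50 mm left of the shaft (this point 30 mm). Shut, its face is level, 22 mm above the table; at 0.3 it slopes away from the shaft: 20, 17, 14 and 11 mm above the table at 10, 20, 30 and 40 mm from the shaft. A fingertip can slide along it.
- flap_lip (a point): Middle of the lower edge of the flap's lip, a tab across the right half of the lane (loader x = 0 to 4, y = -31 to -4 mm). Edge 20 mm above the table when shut, 36 mm at 0.3; the cartridge's top is at 29 mm. The flap's far edge is 62 mm high at 0.3. Left of the tab (y = -2 to 33 mm) is an open notch to x = 28 mm: a finger standing there behind the cartridge does not meet the flap.
- cart_rear (a point): Centre of the rear face (flat flange, 60 mm across the lane, 25 mm high) of the loose white-and-black adhesive cartridge that lies in the lane on the base plate, orange cap ahead. This is the face to push. Barrels 48 mm wide, 25 mm high; about 0.2 kg. Fully home, this point is at loader x = 12 mm.
- cart_cap (a point): Centre of the tip of the cartridge's orange cap, the end that goes in first, 139.5 mm from the rear face. It touches the end stop (loader x = 151.5 mm) when home.
- cup: White mixing cup, 64 mm wide, 60 mm high, a bystander; origin under its centre.
- tape: Roll of masking tape lying flat near the vice (not the one at the back), 100 mm wide, 25 mm high, a bystander; origin under its centre.
- mallet: Rubber mallet lying down, 280 x 102 x 52 mm, a bystander; origin under its centre.
- spring_clamp: Black spring clamp lying flat, 86 x 143 x 26 mm, a bystander; origin under its centre.

How it is judged (in metres and radians):
On the way, in this order (a step that is already met when the one before it is completed fails the run):
1. a fingertip holds the flap open (more than 0.2 rad) before the cartridge's cap reaches the lip (value of joint flap above 0.2 rad and contact force between the fingers and flap above 0.5 N and x of cart_cap in the frame of loader below 0 m), for 0.1 s.
2. one finger holds the flap open while a finger pushes the cartridge, which is part-way under it (cap 40 mm or more past the lip, rear still outside) (value of joint flap above 0.2 rad and contact force between the fingers and flap above 0.5 N and contact force between the fingers and cartridge above 0.1 N and x of cart_cap in the frame of loader above 0.04 m and x of cart_rear in the frame of loader below 0 m), for 0.06 s.
3. the cartridge is home (rear face 7.5 mm or more past the lip plane) while the flap is still held open (value of joint flap above 0.2 rad and contact force between the fingers and flap above 0.5 N and x of cart_rear in the frame of loader above 0.0075 m), for 0.06 s.
At the end, for the whole second after the job is handed in: The cartridge lies flat and still in the pocket, its rear face at least 7.5 mm past the lip plane (fully home is 12 mm), and the flap is shut behind it (less than 0.03 rad) (x of cart_rear in the frame of loader above 0.0075 m and value of joint flap below 0.03 rad and height (world z) of each of cart_rear, cart_cap below 0.024 m and y of cart_rear in the frame of loader between -0.02 and 0.02 m and linear speed of cartridge below 0.01 m/s); the robot touches nothing.
It fails at once if the flap was let down (below 0.18 rad) while the cartridge was part-way under it (value of joint flap below 0.18 rad and x of cart_cap in the frame of loader above 0.012 m and x of cart_rear in the frame of loader below 0.001 m).
It fails at once if the cartridge was lifted or tipped up (an end more than 12 mm up) (height (world z) of any of cart_rear, cart_cap above 0.029 m).
It fails at once if a bystander (cup, tape, mallet, spring clamp) was moved more than 20 mm (distance of any of cup, tape, mallet, spring_clamp from where it was at the start of the episode above 0.02 m).
It also fails if it takes over 38 s, if anything falls off the work surface, if the arm or the gripper's body presses on something with over 40 N, if the wrist force passes 120 N, or if a joint passes its speed limit or range.

ROBOT

A 7-joint arm with a two-finger parallel gripper is mounted at the origin on a cart in front of the work surface, level with it; the furniture and walls round the work are solid. World frame = base frame: x ahead of the robot, y to its left, z up, the work surface at z = 0. Lengths are in m, angles in degrees, forces in N, time in s.
With the tool pointing down it reaches from about 0.35 to 0.9 m from the base axis. Payload 19.9 kg.
Tool frame: the origin (TCP) lies midway between the tips of the shut fingers; the grasp point (between the pads) lies 19 mm behind it (arm.grip_depth is the distance from the TCP to the grasp point, in m); z points along the fingers, y is the direction in which the jaws open and shut (so a half turn about z gives the same grasp; the last joint's range is limited). The gripper opens to 94 mm and grips with 3 to 60 N. Pads are 16 mm wide; open, the fingers measure 119 mm over their backs; the gripper's body (75 mm by 177 mm) begins 78 mm behind the grasp point.
Start: joints at [73.94, 23.915, -0.59, 92.452, 0.269, 63.638, -3.037], TCP at [0.148, -0.607, 0.205] pointing down, gripper open.
Joint ranges: [-161.28, 161.28], [-22.2, 115.67], [-73.04, 71.86], [3.21, 147.25], [-68.34, 248.33], [10.77, 114.83], [-161.83, 161.83]. Speed limits (degrees/s): [108.29, 108.29, 136.94, 136.94, 172.46, 172.46, 172.46].

INTERFACE

Orientations are given as a 3x3 rotation matrix whose columns are the frame's x, y, z axes.
In Python, from workcell import arm gives the robot as it stands.
- The arm moves only by the tool carry_out, never from a script. Its arguments are lists of equal length, an entry for each row: "delta_rot": the turn, a rotation vector about the world's x, y, z in degrees, a list of three; "offset": the shift along the world's x, y, z in mm, a list of three; "grip": the finger opening in mm, from 0 to 94. In form: {"delta_rot": [[rx, ry, rz], ...], "offset": [[dx, dy, dz], ...], "grip": [grip, ...]}. A call has exactly 5 rows; each row shifts and turns the commanded pose from where the row before left it; what a row does not reach is not made up. A row lasts 1/10 s, in which the tool goes at most 50 mm and 8.59 degrees, less where a joint would pass 70% of its speed; a pose out of reach is approached as far as the arm can. A call is refused whole if a number of a shift passes 50 or a number of a turn 8.59, either way. A call with a gripper value outside its range is refused whole. The fingers move at their own pace and stop on an object; "squeeze" is the grip in N (left out, the last holds). Time passes only in rows, so rows that do not move let the fingers close, or fill a call up. It gives the time, the measured TCP pose, the force and the opening at its end, in the units of the state.
- arm.get_obs(): the state, without advancing time (a new reading comes with each control period).
- arm.capture(name): name is "side" or "top"; returns a dict with "frame" (480x640x3 uint8, blue, green, red), "fx", "fy", "cx", "cy" (pixels), "origin" and "orientation" of the camera in the world. Camera axes: x right, y up, looking along -z (the intrinsics and any distortion apply to the point x, -y, -z); pixel columns grow to the right and rows downward; lengths in m; the calibration is good to about 2 mm. A picture is of the moment at which its call begins. There is no depth.
- arm.sign_off(): hands the job in, once; it reports no verdict.
Trained networks look in the newest picture that a camera, given by its name, has taken for a name from the list of things; names that differ only in an ending like _2 or _b are one class to them, and where a whole thing is asked for, a point or a joint stands for the part that bears it (a point fixed in the world has none). Each returns a list of dicts, best first, with "p" (0 to 1); they miss things now and then, are a little off and sometimes report something else, mostly with a low value. They report only what shows in the picture. A call takes as long as a camera call.
- arm.silhouettes(camera, target): "region" (480x640 bool, what is visible of it) and "at" ([column, row] in pixels, amid what is visible of it).
The state is a dict: "time_s": time; "joint_pos": joint angles; "joint_vel": joint speeds; "effort": joint torques, N m; "tcp_pos": TCP position; "tool_rot": TCP orientation; "contact_force": force on the tool from outside, world axes, zero at the start; "wrist_torque": the same for the moment, N m; "finger_gap": finger opening in m.
Only numpy, scipy, OpenCV 4.12 (cv2) and the standard library are available. Lean on these libraries where they do the work, as an engineer would, in place of code of your own. Each camera call takes 0.05 s, during which the arm holds its last target.

## Working session

There is one attempt and no reset: what is moved stays moved. The work goes in short steps, Python scripts to look and compute and a tool call to move; the robot and the scene stay as the last step left them, time stands still between calls to the robot, and variables do not carry over. Pictures are saved under pics/ and viewed, and the job is handed in when it is done.

Besides the shell and the picture viewer there is one more tool, called after "Call:" as name(argument=value, ...), one argument or row to a line, values as JSON. carry_out: Moves the arm, as the interface text tells. Its arguments: {"type":"object","properties":{"delta_rot":{"type":"array","items":{"type":"array","items":{"type":"number"}}},"offset":{"type":"array","items":{"type":"array","items":{"type":"number"}}},"grip":{"type":"array","items":{"type":"number"}},"squeeze":{"type":"number"}},"required":["delta_rot","offset","grip"]}

```bash
ls; mkdir -p pics
python3 - <<'E'
from workcell import arm
import cv2
for n in ("side","top"):
    c=arm.capture(n); cv2.imwrite(f"pics/{n}0.png",c["frame"])
    print(n,{k:c[k] for k in c if k!="frame"})
print(arm.get_obs())
E
```

```text
pics
side {'fx': 479.5287465491187, 'fy': 479.5287465491187, 'cx': 316.4126693015678, 'cy': 248.16512984609514, 'origin': array([0.44985817, 0.96653679, 0.68835003]), 'orientation': array([[-0.99385564,  0.04414842, -0.10149819],
       [-0.10889794, -0.55409634,  0.82529903],
       [-0.01980413,  0.83128104,  0.55549945]])}
top {'fx': 441.63353437444334, 'fy': 441.63353437444334, 'cx': 320.66220189211435, 'cy': 231.0292716766184, 'origin': array([0.40271489, 0.01001329, 0.96922985]), 'orientation': array([[ 0.08909626,  0.97489215, -0.20407632],
       [-0.99600715,  0.08836135, -0.01272914],
       [ 0.00562292,  0.20439559,  0.97887222]])}
{'time_s': 0.1, 'joint_pos': array([73.94085124, 23.94313813, -0.59108907, 92.4814139 ,  0.26851628,
       63.63980122, -3.03707483]), 'joint_vel': array([ 0.04545158, -0.07353054, -0.02043821, -0.0165231 ,  0.00076665,
        0.00361026, -0.03775403]), 'effort': array([ 1.23992391e-03, -8.52575541e+01,  6.40344266e-01, -4.26689029e+01,
       -4.89292690e-02,  1.63567689e-02,  7.29651629e-05]), 'tcp_pos': array([ 0.14774573, -0.60693178,  0.20490877]), 'tool_rot': array([[ 9.71624326e-01,  2.36529200e-01, -3.25986659e-04],
       [ 2.36529414e-01, -9.71623762e-01,  1.04967682e-03],
       [-6.84571664e-05, -1.09699696e-03, -9.99999396e-01]]), 'contact_force': array([-0.29495296,  0.20444595, -0.28566221]), 'wrist_torque': array([-0.00403665,  0.02385965,  0.03975397]), 'finger_gap': 0.09428792366271513}
```

View pics/side0.png

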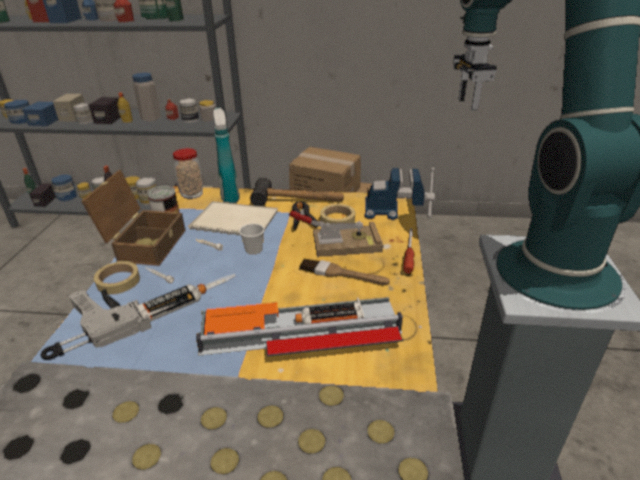

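View pics/top0.png

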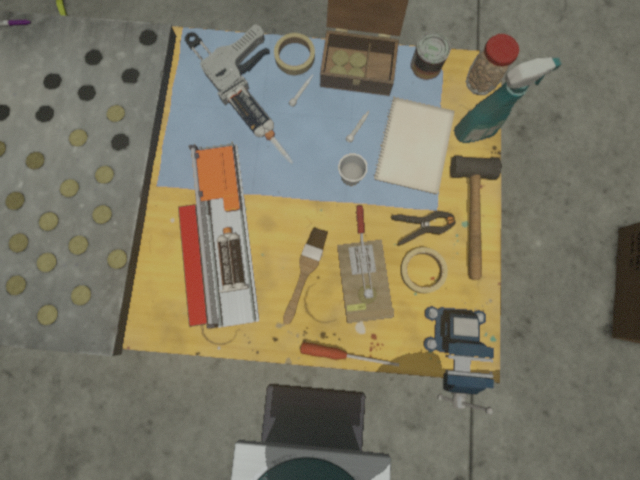

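Run:
```python
import cv2
t=cv2.imread("pics/top0.png"); s=cv2.imread("pics/side0.png")
cv2.imwrite("pics/t_crop.png",cv2.resize(t[135:345,165:275],None,fx=2.8,fy=2.8,interpolation=cv2.INTER_CUBIC))
cv2.imwrite("pics/s_crop.png",cv2.resize(s[280:370,185:420],None,fx=3.4,fy=3.4,interpolation=cv2.INTER_CUBIC))
from workcell import arm
import numpy as np
for cam in("top","side"):
  for n in("flap_bar","flap","cart_rear","loader","cup","tape","mallet","spring_clamp"):
    r=arm.silhouettes(cam,n)
    for d in r[:2]:
        m=d["region"]; ys,xs=np.nonzero(m)
        print(cam,n,round(d["p"],2),d["at"],m.sum(),(xs.min(),xs.max(),ys.min(),ys.max()) if m.sum() else None)
```

```text
top flap_bar 0.92 [202.8, 219.0] 5105 (np.int64(179), np.int64(238), np.int64(147), np.int64(325))
top flap_bar 0.63 [210.9, 235.8] 9929 (np.int64(178), np.int64(258), np.int64(142), np.int64(329))
top flap 0.81 [200.0, 213.9] 5344 (np.int64(178), np.int64(239), np.int64(146), np.int64(326))
top cart_rear 0.97 [233.5, 261.6] 1376 (np.int64(217), np.int64(247), np.int64(228), np.int64(292))
top loader 0.64 [211.2, 236.7] 9767 (np.int64(178), np.int64(258), np.int64(144), np.int64(328))
top cup 0.61 [353.3, 168.3] 657 (np.int64(339), np.int64(365), np.int64(155), np.int64(185))
top tape 0.93 [437.9, 265.6] 864 (np.int64(400), np.int64(446), np.int64(249), np.int64(293))
top tape 0.27 [232.1, 265.5] 1329 (np.int64(217), np.int64(244), np.int64(228), np.int64(292))
top mallet 0.58 [475.0, 185.6] 2349 (np.int64(450), np.int64(500), np.int64(155), np.int64(282))
top spring_clamp 0.97 [427.0, 219.2] 967 (np.int64(391), np.int64(455), np.int64(211), np.int64(245))
top spring_clamp 0.62 [350.2, 169.5] 680 (np.int64(339), np.int64(366), np.int64(154), np.int64(185))
side flap_bar 0.64 [285.0, 
[... 254 characters left out ...]
p.int64(355))
side cart_rear 0.71 [329.6, 315.0] 1063 (np.int64(295), np.int64(363), np.int64(301), np.int64(324))
side loader 0.67 [284.2, 329.1] 8057 (np.int64(197), np.int64(402), np.int64(298), np.int64(356))
side loader 0.53 [279.2, 193.1] 1047 (np.int64(250), np.int64(342), np.int64(178), np.int64(206))
side cup 0.91 [253.9, 237.8] 648 (np.int64(239), np.int64(264), np.int64(224), np.int64(254))
side tape 0.74 [334.3, 213.8] 532 (np.int64(320), np.int64(355), np.int64(204), np.int64(223))
side mallet 0.59 [277.2, 193.3] 1077 (np.int64(250), np.int64(343), np.int64(178), np.int64(206))
side spring_clamp 0.51 [300.8, 213.1] 311 (np.int64(291), np.int64(317), np.int64(201), np.int64(229))
```

View pics/t_crop.png

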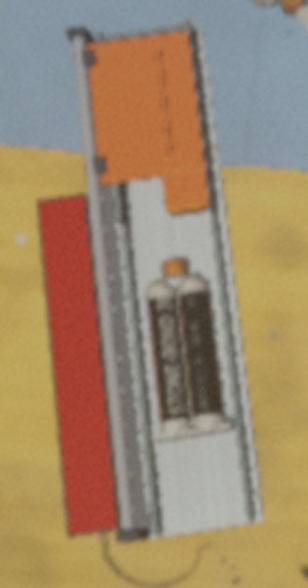

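View pics/s_crop.png

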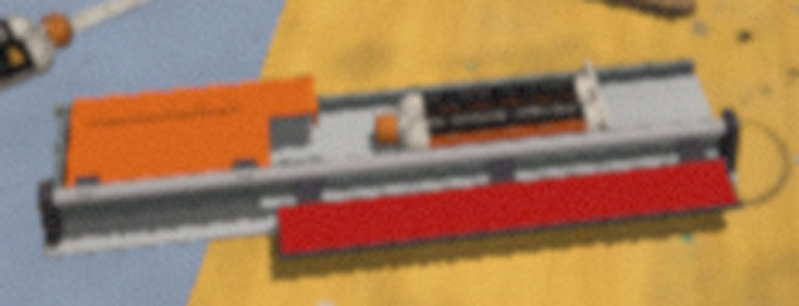

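```bash
cat > h.py <<'E'
import numpy as np, cv2, pickle
from scipy.optimize import least_squares
def proj(c,P):
    P=np.atleast_2d(P); q=(P-c["origin"])@c["orientation"]
    return np.c_[c["cx"]+c["fx"]*q[:,0]/-q[:,2], c["cy"]-c["fy"]*q[:,1]/-q[:,2]]
def ray(c,uv,z):
    d=c["orientation"]@np.array([(uv[0]-c["cx"])/c["fx"],-(uv[1]-c["cy"])/c["fy"],-1.])
    return c["origin"]+d*(z-c["origin"][2])/d[2]
def T(p,L):
    L=np.atleast_2d(L); c,s=np.cos(p[2]),np.sin(p[2])
    return np.c_[p[0]+c*L[:,0]-s*L[:,1], p[1]+s*L[:,0]+c*L[:,1], L[:,2]]
E
python3 - <<'E'
from workcell import arm
from h import *
C={}
for n in("top","side"): C[n]=arm.capture(n)
pickle.dump(C,open("cams.pkl","wb"))
out={}
for n in C:
    f=C[n]["frame"].astype(int); b,g,r=f[...,0],f[...,1],f[...,2]
    m=((r>110)&(g<60)&(b<60)).astype(np.uint8)
    k,l,s,_=cv2.connectedComponentsWithStats(m); i=1+np.argmax(s[1:,4]); mm=(l==i).astype(np.uint8)
    cs,_=cv2.findContours(mm,cv2.RETR_EXTERNAL,cv2.CHAIN_APPROX_NONE); h=cv2.convexHull(cs[0])
    q=cv2.approxPolyN(h,4,ensure_convex=True) if hasattr(cv2,"approxPolyN") else cv2.approxPolyDP(h,5,True)
    print(n,s[i],q.reshape(-1,2)); out[n]=q.reshape(-1,2).astype(float)
L=np.array([[.030,.101,.022],[.030,.061,.022],[-.235,.061,.022],[-.235,.101,.022]])
p0=np.array([.45,.22,-.1])
def match(n,P):
    a=proj(C[n],P); d=np.linalg.norm(a[:,None]-out[n][None],axis=2); return out[n][d.argmin(1)]
p=p0
# init from top by rays
for it in range(5):
    def res(p,ns=("top","side")): 
        return np.concatenate([(proj(C[n],T(p,L))-M[n]).ravel() for n in ns])
    M={n:match(n,T(p,L)) for n in C}
    s=least_squares(res,p); p=s.x
print(p,np.degrees(p[2])); print(res(p).reshape(2,4,2).round(1))
for n in C: 
    print(n,ray(C[n],out[n][0],.022))
    s1=least_squares(lambda p:res(p,(n,)),p); print(n,"alone",s1.x,s1.fun.round(1))
np.save("p.npy",p)
E
```

```text
top [487  35  31  28 511] [[530  62]
 [487  62]
 [487  39]
 [506  32]]
side [ 267  327  134   28 1774] [[401 340]
 [267 355]
 [267 340]
 [397 326]]
[ 0.88453041 -0.39306085 -1.15607797] -66.23838820972755
[[[  18.1   23.4]
  [ -18.    38.2]
  [ -80.7   71.7]
  [ -86.9   56.4]]

 [[ -68.  -159.2]
  [ -55.4 -161.1]
  [ -43.4 -122.1]
  [ -57.8 -119.6]]]
top [ 1.05612537 -0.4388954   0.022     ]
top alone [ 1.0627981  -0.49517745 -0.84093335] [ 47.3 -37.2  15.5 -25.4 -24.8  34.3 -35.8  21.8]
side [0.37352708 0.28144404 0.022     ]
side alone [ 0.59553487  0.1409387  -1.28130566] [-15.8 -53.8   2.  -56.   16.4  32.8  -5.7  36.2]
```

```bash
cat > fit.py <<'E'
from h import *
C=pickle.load(open("cams.pkl","rb"))
out={}
for n,box in(("top",(165,135,275,345)),("side",(185,280,420,370))):
    f=C[n]["frame"].astype(int); b,g,r=f[...,0],f[...,1],f[...,2]
    m=((r>1.8*g+25)&(b<r*.5)&(g<80)).astype(np.uint8)
    k=np.zeros_like(m);k[box[1]:box[3],box[0]:box[2]]=1; m*=k
    k,l,s,_=cv2.connectedComponentsWithStats(m); i=1+np.argmax(s[1:,4]); mm=(l==i).astype(np.uint8)
    cs,_=cv2.findContours(mm,cv2.RETR_EXTERNAL,cv2.CHAIN_APPROX_NONE); h=cv2.convexHull(max(cs,key=len))
    q=cv2.approxPolyN(h,4,ensure_convex=True).reshape(-1,2)
    print(n,s[i],q.tolist()); out[n]=q.astype(float)
L=np.array([[.030,.101,.022],[.030,.061,.022],[-.235,.061,.022],[-.235,.101,.022]])
def order(n):
    q=out[n]; 
    W=np.array([ray(C[n],u,.022) for u in q]); c=W.mean(0)
    S=np.array([[1,1],[1,-1],[-1,-1],[-1,1]])*[.13,.02]
    from scipy.optimize import linear_sum_assignment
    D=np.linalg.norm(S[:,None]-(W-c)[None,:,:2],axis=2); print(n,W.round(4).tolist())
    return q[linear_sum_assignment(D)[1]]
M={n:order(n) for n in C}
res=lambda p,ns=("top","side"): np.concatenate([(proj(C[n],T(p,L))-M[n]).ravel() for n in ns])
p=least_squares(res,[.45,.22,-.1]).x
print(p,np.degrees(p[2])); print(res(p).reshape(2,4,2).round(1).tolist())
for n in C:
    s1=least_squares(lambda p:res(p,(n,)),p); print(n,"alone",s1.x,s1.fun.round(1))
np.save("p.npy",p)
E
python3 fit.py
```

```text
top [ 180  206   26  119 1847] [[206, 322], [190, 325], [179, 207], [194, 205]]
side [ 267  327  135   28 1772] [[401, 340], [267, 354], [267, 340], [397, 326]]
top [[0.3843, 0.2445, 0.022], [0.3752, 0.277, 0.022], [0.626, 0.3393, 0.022], [0.6335, 0.307, 0.022]]
side [[0.3735, 0.2814, 0.022], [0.6254, 0.341, 0.022], [0.6326, 0.3046, 0.022], [0.38, 0.2426, 0.022]]
[0.62279971 0.23771447 0.24190885] 13.860356097373838
[[[-1.5, -0.9], [1.5, -1.5], [1.5, 2.2], [-1.5, 2.2]], [[-1.4, 0.7], [-2.3, -0.3], [-0.0, -0.7], [1.6, -0.6]]]
top alone [0.62430708 0.23841509 0.24592304] [-1.8 -1.4  1.3 -2.1  1.8  1.5 -1.3  1.6]
side alone [0.62154686 0.23705505 0.2370677 ] [-0.9  0.4 -1.8 -0.6  0.6 -0.5  2.1 -0.4]
```

```bash
cat > ov.py <<'E'
from h import *
import sys
C=pickle.load(open("cams.pkl","rb")); p=np.load("p.npy"); rx=float(sys.argv[1]) if len(sys.argv)>1 else -.170
segs=[([[.03,.101,.022],[.03,.061,.022],[-.235,.061,.022],[-.235,.101,.022]],(0,255,0)),
 ([[0,-.031,.02],[0,-.004,.02]],(255,0,255)),
 ([[-.236,.051,.041],[.153,.051,.041]],(255,0,0)),
 ([[.153,.033,.03],[0,.033,.03]],(255,255,0)),([[.153,-.033,.03],[0,-.033,.03]],(255,255,0)),
 ([[-.236,-.033,.016],[0,-.033,.016]],(255,255,0)),([[-.236,.033,.016],[0,.033,.016]],(255,255,0)),
 ([[rx,-.03,.004],[rx,.03,.004],[rx,.03,.029],[rx,-.03,.029]],(0,255,255)),
 ([[rx+.1395,-.008,.0165],[rx+.1395,.008,.0165]],(0,255,255))]
for n,(x0,y0,x1,y1),k in(("top",(165,135,275,345),2.8),("side",(185,280,420,370),3.4)):
    im=cv2.resize(C[n]["frame"][y0:y1,x0:x1],None,fx=k,fy=k,interpolation=cv2.INTER_CUBIC)
    for L,c in segs:
        q=(proj(C[n],T(p,L))-[x0,y0]+.5)*k
        cv2.polylines(im,[q.round().astype(np.int32)],len(L)>2,c,1,cv2.LINE_AA)
    cv2.imwrite(f"pics/ov_{n}{sys.argv[2] if len(sys.argv)>2 else ''}.png",im)
E
python3 ov.py -0.165
```

```text
(no output)
```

View pics/ov_top.png

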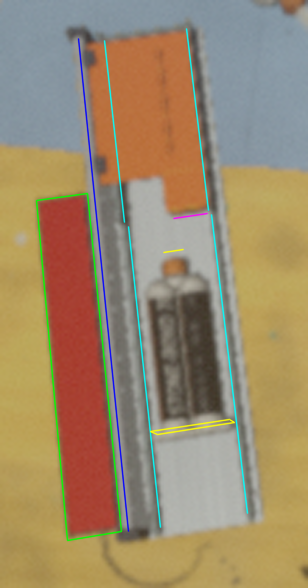

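View pics/ov_side.png

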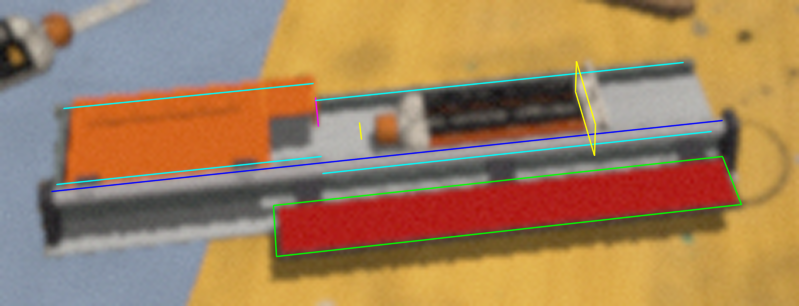

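```bash
cat > loc.py <<'E'
from h import *
from workcell import arm
p=np.load("p.npy")
def inv(P):
    c,s=np.cos(p[2]),np.sin(p[2]); d=np.array(P[:2])-p[:2]; return np.array([c*d[0]+s*d[1],-s*d[0]+c*d[1]])*1000
def show():
    o=arm.get_obs(); R=o["tool_rot"]
    c,s=np.cos(p[2]),np.sin(p[2]); f=o["contact_force"]
    print("t",o["time_s"],"tcp",(o["tcp_pos"]*1000).round(1),"loader xy",inv(o["tcp_pos"]).round(1),"yaw",np.degrees(np.arctan2(R[1,0],R[0,0])).round(2),"tilt",np.degrees(R[:2,2]).round(2),
     "F loader",np.round([c*f[0]+s*f[1],-s*f[0]+c*f[1],f[2]],2),"gap",round(o["finger_gap"]*1000,1))
    print("q",o["joint_pos"].round(1))
E
python3 - <<'E'
from loc import *
show()
for L in((-.205,.0475),(-.180,.0475),(0.004,.0475)): print(L,T(p,[[*L,0]])*1000)
print(np.degrees(p[2]))
E
```

```text
t 1.0 tcp [ 147.8 -607.3  205.4] loader xy [-663.6 -706.6] yaw 13.68 tilt [-0.  0.] F loader [-0.68 -0.49  0.16] gap 93.9
q [73.9 23.9 -0.6 92.5  0.3 63.6 -3. ]
(-0.205, 0.0475) [[412.38988002 234.72233692   0.        ]]
(-0.18, 0.0475) [[436.6619417  240.71124518   0.        ]]
(0.004, 0.0475) [[615.30431562 284.78960992   0.        ]]
13.860356097373838
```

Call:
carry_out(
  delta_rot=[
    [0, 0, 0],
    [0, 0, 0],
    [0, 0, 0],
    [0, 0, 0],
    [0, 0, 0],
  ],
  offset=[
    [15, 20, 25],
    [25, 30, 25],
    [25, 40, 25],
    [25, 40, 20],
    [25, 45, 0],
  ],
  grip=[63, 63, 63, 63, 63],
)

```text
time_s: 1.5
tcp_pos: [0.2611, -0.4365, 0.3008]
tool_rot: [[0.972, 0.236, 0.002], [0.236, -0.972, -0.003], [0.001, 0.004, -1.0]]
contact_force: [0.9, -0.6, -0.5]
finger_gap: 0.0635
```

Call:
carry_out(
  delta_rot=[
    [0, 0, 0],
    [0, 0, 0],
    [0, 0, 0],
    [0, 0, 0],
    [0, 0, 0],
  ],
  offset=[
    [20, 45, 0],
    [20, 45, 0],
    [20, 45, 0],
    [20, 45, 0],
    [20, 45, 0],
  ],
  grip=[63, 63, 63, 63, 63],
)

```text
time_s: 2.0
tcp_pos: [0.3603, -0.2101, 0.2986]
tool_rot: [[0.972, 0.236, 0.0], [0.236, -0.972, -0.001], [0.0, 0.001, -1.0]]
contact_force: [1.7, -0.6, 0.4]
finger_gap: 0.0631
```

```bash
python3 -c "
from loc import *
show()"
```

```text
t 2.0 tcp [ 360.3 -210.1  298.6] loader xy [-362.2 -371.9] yaw 13.68 tilt [ 0.02 -0.04] F loader [ 1.5  -0.99  0.39] gap 63.1
q [ 46.9  -2.6 -20.  112.1  -0.9  70.3 -49.2]
```

Call:
carry_out(
  delta_rot=[
    [0, 0, 0],
    [0, 0, 0],
    [0, 0, 0],
    [0, 0, 0],
    [0, 0, 0],
  ],
  offset=[
    [10, 45, 0],
    [10, 45, 0],
    [10, 45, 0],
    [10, 45, 0],
    [10, 45, 0],
  ],
  grip=[63, 63, 63, 63, 63],
)

```text
time_s: 2.5
tcp_pos: [0.4099, 0.0149, 0.2987]
tool_rot: [[0.972, 0.236, 0.001], [0.236, -0.972, -0.001], [0.001, 0.001, -1.0]]
contact_force: [1.3, -0.6, -0.3]
finger_gap: 0.063
```

Call:
carry_out(
  delta_rot=[
    [0, 0, 0],
    [0, 0, 0],
    [0, 0, 0],
    [0, 0, 0],
    [0, 0, 0],
  ],
  offset=[
    [0, 45, 0],
    [0, 45, -20],
    [0, 45, -30],
    [0, 40, -40],
    [0, 20, -40],
  ],
  grip=[63, 63, 63, 63, 63],
)

```text
time_s: 3.0
tcp_pos: [0.4099, 0.2028, 0.1749]
tool_rot: [[0.971, 0.238, 0.002], [0.238, -0.971, 0.002], [0.003, -0.001, -1.0]]
contact_force: [2.1, -1.9, -0.1]
finger_gap: 0.0634
```

```bash
python3 -c "
from loc import *
show()"
```

```text
t 3.0 tcp [409.9 202.8 174.9] loader xy [-215.    17.1] yaw 13.79 tilt [0.13 0.1 ] F loader [ 1.55 -2.36 -0.15] gap 63.4
q [  15.1   13.9  -50.7  116.1   13.    55.5 -118.4]
```

Call:
carry_out(
  delta_rot=[
    [0, 0, 0],
    [0, 0, 0],
    [0, 0, 0],
    [0, 0, 0],
    [0, 0, 0],
  ],
  offset=[
    [2, 16, -20],
    [0, 15, -30],
    [0, 0, -30],
    [0, 0, -20],
    [0, 0, 0],
  ],
  grip=[63, 63, 63, 63, 63],
)

```text
time_s: 3.5
tcp_pos: [0.4106, 0.2305, 0.0734]
tool_rot: [[0.971, 0.237, -0.004], [0.237, -0.971, -0.001], [-0.004, 0.0, -1.0]]
contact_force: [-0.3, -0.3, 1.0]
finger_gap: 0.0629
```

```bash
python3 -c "
from loc import *
show()
C={}
for n in('top','side'):
    C[n]=arm.capture(n)
im=cv2.resize(C['side']['frame'][200:380,185:425],None,fx=3.3,fy=3.3,interpolation=cv2.INTER_CUBIC)
cv2.imwrite('pics/s1.png',im)
cv2.imwrite('pics/t1.png',cv2.resize(C['top']['frame'][135:345,135:335],None,fx=2.8,fy=2.8,interpolation=cv2.INTER_CUBIC))
"
```

```text
t 3.5 tcp [410.6 230.5  73.4] loader xy [-207.7   43.8] yaw 13.72 tilt [-0.21 -0.05] F loader [-0.31 -0.19  1.02] gap 62.9
q [   4.8   25.5  -45.   119.    25.1   45.5 -131.7]
```

View pics/s1.png

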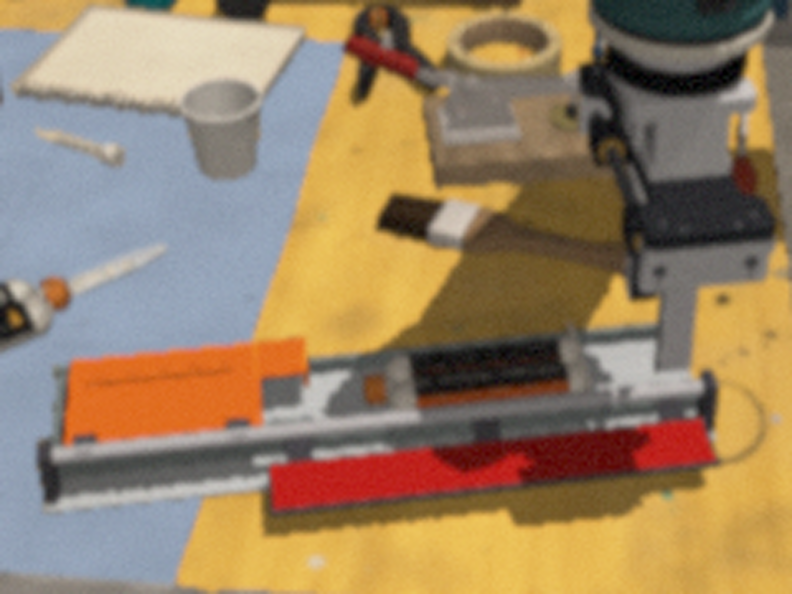

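View pics/t1.png

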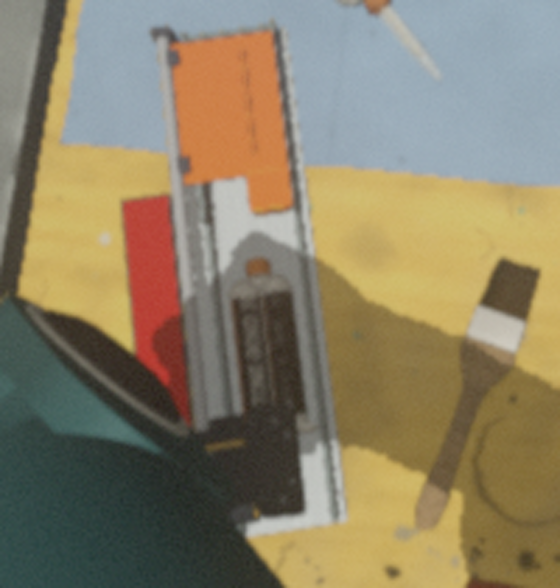

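```bash
python3 -c "
from loc import *
C=pickle.load(open('cams.pkl','rb'))
o=arm.get_obs(); R=o['tool_rot']; t=o['tcp_pos']
for y in(-.044,-.0315,.0315,.044):
  for x in(-.008,.008):
    q=t+R@[x,y,0]; u=proj(C['side'],[q])[0]; print(x,y,inv(q).round(1),((u-[185,200]+.5)*3.3).round(0))
print((T(p,[[-.205,.0475,0]])*1000).round(1))
"
```

```text
-0.008 -0.044 [-214.1   88.2] [685. 382.]
0.008 -0.044 [-198.1   88.1] [658. 384.]
-0.008 -0.0315 [-214.1   75.7] [680. 367.]
0.008 -0.0315 [-198.1   75.6] [653. 370.]
-0.008 0.0315 [-214.3   12.7] [653. 300.]
0.008 0.0315 [-198.3   12.6] [628. 302.]
-0.008 0.044 [-2.143e+02  2.000e-01] [648. 287.]
0.008 0.044 [-1.983e+02  1.000e-01] [623. 290.]
[[412.4 234.7   0. ]]
```

Call:
carry_out(
  delta_rot=[
    [0, 0, 0],
    [0, 0, 0],
    [0, 0, 0],
    [0, 0, 0],
    [0, 0, 0],
  ],
  offset=[
    [2, 2, -15],
    [0, 0, -15],
    [0, 0, -13],
    [0, 0, 0],
    [0, 0, 0],
  ],
  grip=[65, 65, 65, 65, 65],
)

```text
time_s: 4.1
tcp_pos: [0.4138, 0.233, 0.0324]
tool_rot: [[0.972, 0.237, -0.0], [0.237, -0.972, 0.0], [-0.0, -0.0, -1.0]]
contact_force: [-0.5, 0.2, 0.5]
finger_gap: 0.0651
```

```bash
python3 -c "
from loc import *
show()"
```

```text
t 4.1 tcp [413.8 233.   32.4] loader xy [-204.    45.5] yaw 13.7 tilt [-0.02  0.  ] F loader [-0.44  0.28  0.55] gap 65.1
q [   1.5   29.7  -41.5  119.8   29.9   41.1 -135.8]
```

Call:
carry_out(
  delta_rot=[
    [0, 0, 0],
    [0, 0, 0],
    [0, 0, 0],
    [0, 0, 0],
    [0, 0, 0],
  ],
  offset=[
    [0, 0, -6],
    [0, 0, -6],
    [0, 0, -4],
    [0, 0, -4],
    [0, 0, 0],
  ],
  grip=[65, 65, 65, 65, 65],
)

```text
time_s: 4.6
tcp_pos: [0.4145, 0.2329, 0.0122]
tool_rot: [[0.972, 0.236, 0.001], [0.236, -0.972, 0.0], [0.001, 0.0, -1.0]]
contact_force: [-0.1, -0.9, 10.0]
finger_gap: 0.0651
```

```bash
python3 -c "
from loc import *
show()
C={}
for n in('side',):
    C[n]=arm.capture(n)
im=cv2.resize(C['side']['frame'][200:380,185:425],None,fx=3.3,fy=3.3,interpolation=cv2.INTER_CUBIC)
cv2.imwrite('pics/s2.png',im)
show()
"
```

```text
t 4.6 tcp [414.5 232.9  12.2] loader xy [-203.4   45.3] yaw 13.66 tilt [0.05 0.01] F loader [-0.37 -0.88  9.98] gap 65.1
q [-1.000e-01  3.160e+01 -3.960e+01  1.202e+02  3.220e+01  3.900e+01
 -1.377e+02]
t 4.65 tcp [414.4 233.1  12.3] loader xy [-203.4   45.4] yaw 13.67 tilt [0.05 0.02] F loader [-0.11 -1.22  9.22] gap 65.0
q [-1.000e-01  3.160e+01 -3.960e+01  1.202e+02  3.210e+01  3.900e+01
 -1.377e+02]
```

View pics/s2.png

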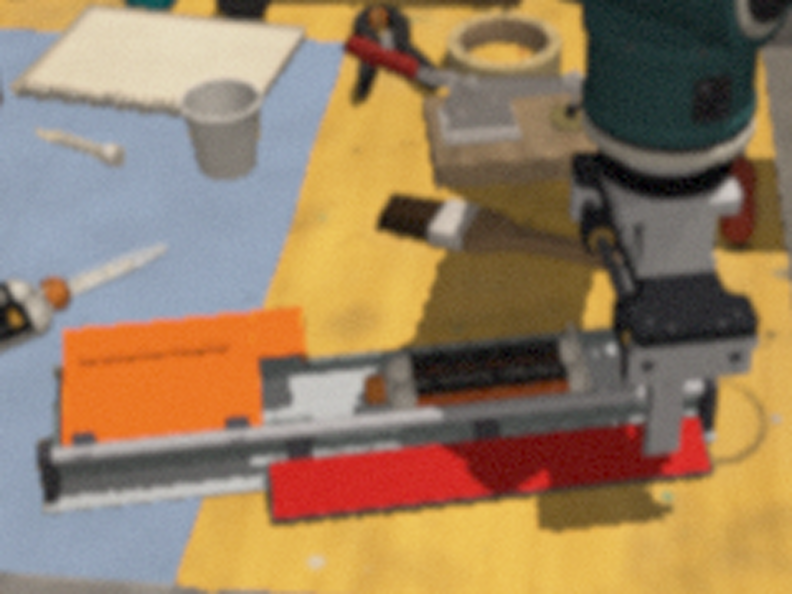

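```bash
python3 -c "
from loc import *
C=pickle.load(open('cams.pkl','rb'))
def bar(x,d,z0,th):
    dy,dz=d,z0-.036; c,s=np.cos(th),np.sin(th)
    return [x,.051+dy*c+dz*s,.036-dy*s+dz*c]
for th in(0,.2,.25,.3,.36):
    pts=[bar(.03,.05,.022,th),bar(-.235,.05,.022,th),bar(0,-.084,.04,th),bar(.15,-.084,.04,th)]
    print(th,((proj(C['side'],T(p,pts))-[185,200]+.5)*3.3).round(0).tolist(),'far z',round(pts[2][2],3))
"
```

```text
0 [[268.0, 512.0], [720.0, 462.0], [303.0, 333.0], [64.0, 357.0]] far z 0.04
0.2 [[269.0, 519.0], [717.0, 469.0], [302.0, 315.0], [60.0, 339.0]] far z 0.057
0.25 [[269.0, 520.0], [716.0, 470.0], [301.0, 311.0], [59.0, 335.0]] far z 0.061
0.3 [[269.0, 521.0], [715.0, 471.0], [301.0, 307.0], [57.0, 331.0]] far z 0.065
0.36 [[269.0, 522.0], [714.0, 472.0], [301.0, 303.0], [56.0, 327.0]] far z 0.069
```

Call:
carry_out(
  delta_rot=[
    [0, 0, 0],
    [0, 0, 0],
    [0, 0, 0],
    [0, 0, 0],
    [0, 0, 0],
  ],
  offset=[
    [4, 1, 0.5],
    [6, 1.5, 0.3],
    [6, 1.5, 0],
    [6, 1.5, 0],
    [6, 1.5, 0],
  ],
  grip=[65, 65, 65, 65, 65],
)

```text
time_s: 5.15
tcp_pos: [0.4414, 0.2402, 0.0129]
tool_rot: [[0.971, 0.237, -0.001], [0.237, -0.971, -0.0], [-0.001, -0.0, -1.0]]
contact_force: [-6.4, 1.2, 6.9]
finger_gap: 0.0651
```

```bash
python3 -c "
from loc import *
show()"
```

```text
t 5.15 tcp [441.4 240.2  12.9] loader xy [-175.5   45.9] yaw 13.72 tilt [-0.06 -0.  ] F loader [-5.91  2.68  6.92] gap 65.1
q [-1.000e-01  3.370e+01 -3.920e+01  1.164e+02  3.220e+01  4.100e+01
 -1.361e+02]
```

Call:
carry_out(
  delta_rot=[
    [0, 0, 0],
    [0, 0, 0],
    [0, 0, 0],
    [0, 0, 0],
    [0, 0, 0],
  ],
  offset=[
    [7.8, 1.9, 0],
    [7.8, 1.9, 0],
    [7.8, 1.9, 0],
    [7.8, 1.9, 0],
    [7.8, 1.9, 0],
  ],
  grip=[65, 65, 65, 65, 65],
)

```text
time_s: 5.65
tcp_pos: [0.4804, 0.2498, 0.0129]
tool_rot: [[0.971, 0.237, -0.001], [0.237, -0.971, -0.0], [-0.001, -0.0, -1.0]]
contact_force: [-7.0, 0.7, 7.1]
finger_gap: 0.065
```

```bash
python3 -c "
from loc import *
show()
C={}
for n in('side','top'):
    C[n]=arm.capture(n)
im=cv2.resize(C['side']['frame'][200:380,185:425],None,fx=3.3,fy=3.3,interpolation=cv2.INTER_CUBIC)
cv2.imwrite('pics/s3.png',im)
cv2.imwrite('pics/t3.png',cv2.resize(C['top']['frame'][135:345,135:335],None,fx=2.8,fy=2.8,interpolation=cv2.INTER_CUBIC))
"
```

```text
t 5.65 tcp [480.4 249.8  12.9] loader xy [-135.4   45.8] yaw 13.71 tilt [-0.06 -0.  ] F loader [-6.61  2.39  7.06] gap 65.0
q [  -0.4   36.6  -38.6  111.    32.5   43.8 -134. ]
```

View pics/s3.png

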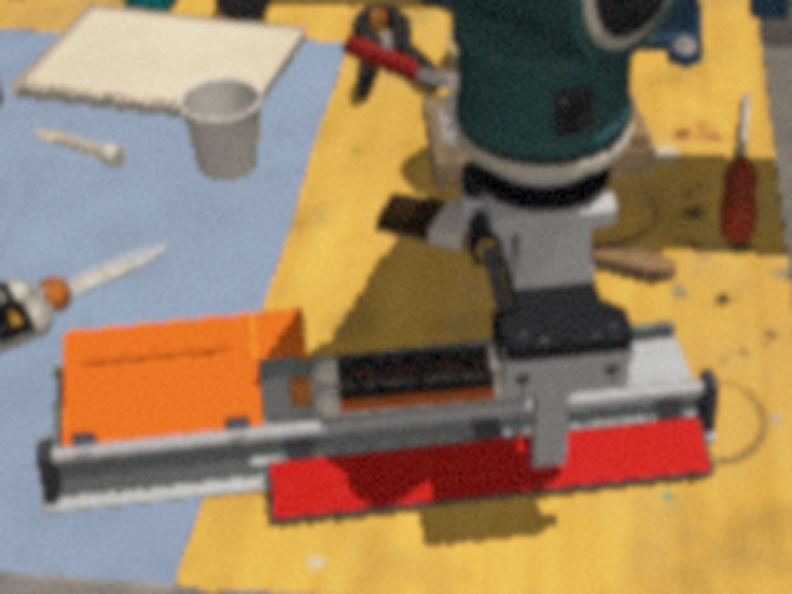

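View pics/t3.png

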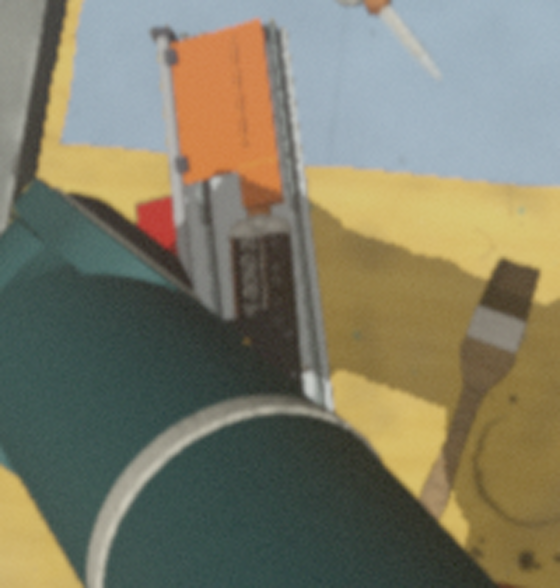

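Call:
carry_out(
  delta_rot=[
    [0, 0, 0],
    [0, 0, 0],
    [0, 0, 0],
    [0, 0, 0],
    [0, 0, 0],
  ],
  offset=[
    [7.8, 1.9, 0],
    [7.8, 1.9, 0],
    [7.8, 1.9, 0],
    [7.8, 1.9, 0],
    [7.8, 1.9, 0],
  ],
  grip=[65, 65, 65, 65, 65],
)

```text
time_s: 6.25
tcp_pos: [0.5193, 0.2594, 0.0129]
tool_rot: [[0.971, 0.237, -0.001], [0.237, -0.971, -0.0], [-0.001, -0.0, -1.0]]
contact_force: [-6.5, -0.1, 8.0]
finger_gap: 0.0653
```

Call:
carry_out(
  delta_rot=[
    [0, 0, 0],
    [0, 0, 0],
    [0, 0, 0],
    [0, 0, 0],
    [0, 0, 0],
  ],
  offset=[
    [7.8, 1.9, 0],
    [7.8, 1.9, 0],
    [7.8, 1.9, 0],
    [7.8, 1.9, 0],
    [7.8, 1.9, 0],
  ],
  grip=[65, 65, 65, 65, 65],
)

```text
time_s: 6.75
tcp_pos: [0.5583, 0.269, 0.0129]
tool_rot: [[0.971, 0.237, -0.001], [0.237, -0.971, 0.0], [-0.001, -0.0, -1.0]]
contact_force: [-6.0, 0.5, 6.8]
finger_gap: 0.0648
```

```bash
python3 -c "
from loc import *
show()
C={}
for n in('side','top'):
    C[n]=arm.capture(n)
im=cv2.resize(C['side']['frame'][200:380,185:425],None,fx=3.3,fy=3.3,interpolation=cv2.INTER_CUBIC)
cv2.imwrite('pics/s4.png',im)
"
```

```text
t 6.75 tcp [558.3 269.   12.9] loader xy [-55.1  45.8] yaw 13.72 tilt [-0.07  0.  ] F loader [-5.68  1.87  6.84] gap 64.8
q [  -1.4   42.6  -37.5   99.5   32.8   49.5 -129.9]
```

View pics/s4.png

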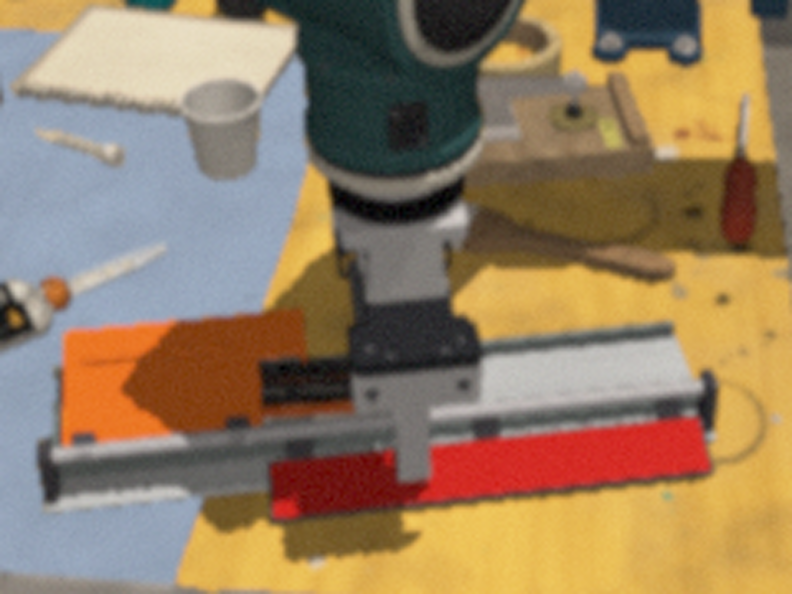

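Call:
carry_out(
  delta_rot=[
    [0, 0, 0],
    [0, 0, 0],
    [0, 0, 0],
    [0, 0, 0],
    [0, 0, 0],
  ],
  offset=[
    [7.8, 1.9, 0],
    [7.8, 1.9, 0],
    [7.8, 1.9, 0],
    [7.8, 1.9, 0],
    [7.8, 1.9, 0],
  ],
  grip=[65, 65, 65, 65, 65],
)

```text
time_s: 7.35
tcp_pos: [0.5973, 0.2786, 0.0129]
tool_rot: [[0.971, 0.237, -0.001], [0.237, -0.971, 0.0], [-0.001, -0.0, -1.0]]
contact_force: [-7.9, 0.7, 7.3]
finger_gap: 0.0649
```

Call:
carry_out(
  delta_rot=[
    [0, 0, 0],
    [0, 0, 0],
    [0, 0, 0],
    [0, 0, 0],
    [0, 0, 0],
  ],
  offset=[
    [3.9, 0.9, 0],
    [3.9, 0.9, 0],
    [2, 0.5, 0],
    [2, 0.5, 0],
    [1, 0.2, 0],
  ],
  grip=[65, 65, 65, 65, 65],
)

```text
time_s: 7.85
tcp_pos: [0.6092, 0.2823, 0.0127]
tool_rot: [[0.971, 0.238, -0.002], [0.238, -0.971, 0.001], [-0.002, -0.001, -1.0]]
contact_force: [-9.1, 3.1, 6.0]
finger_gap: 0.0649
```

```bash
python3 -c "
from loc import *
show()"
```

```text
t 7.85 tcp [609.2 282.3  12.7] loader xy [-2.6 46.5] yaw 13.75 tilt [-0.13  0.05] F loader [-8.1   5.23  6.03] gap 64.9
q [  -2.5   46.7  -37.    91.3   32.8   53.4 -127.2]
```

Call:
carry_out(
  delta_rot=[
    [0, 0, 0],
    [0, 0, 0],
    [0, 0, 0],
    [0, 0, 0],
    [0, 0, 0],
  ],
  offset=[
    [1, 0.2, 0],
    [1, 0.2, 0],
    [0, 0, 0],
    [0, 0, 0],
    [0, 0, 0],
  ],
  grip=[65, 65, 65, 65, 65],
)

```text
time_s: 8.35
tcp_pos: [0.6111, 0.2828, 0.0128]
tool_rot: [[0.971, 0.238, -0.002], [0.238, -0.971, 0.001], [-0.002, -0.002, -1.0]]
contact_force: [-9.6, 4.2, 5.6]
finger_gap: 0.0653
```

```bash
python3 -c "
from loc import *
show()
C={}
for n in('side','top'):
    C[n]=arm.capture(n)
im=cv2.resize(C['side']['frame'][200:380,185:425],None,fx=3.3,fy=3.3,interpolation=cv2.INTER_CUBIC)
cv2.imwrite('pics/s5.png',im)
cv2.imwrite('pics/t5.png',cv2.resize(C['top']['frame'][135:345,135:335],None,fx=2.8,fy=2.8,interpolation=cv2.INTER_CUBIC))
show()"
```

```text
t 8.35 tcp [611.1 282.8  12.8] loader xy [-0.5 46.5] yaw 13.76 tilt [-0.12  0.06] F loader [-8.36  6.35  5.64] gap 65.3
q [  -2.6   46.8  -36.9   91.    32.8   53.6 -127. ]
t 8.45 tcp [611.1 282.8  12.8] loader xy [-0.5 46.6] yaw 13.76 tilt [-0.12  0.06] F loader [-7.62  5.58  6.31] gap 65.1
q [  -2.6   46.8  -37.    91.    32.8   53.6 -127. ]
```

View pics/s5.png

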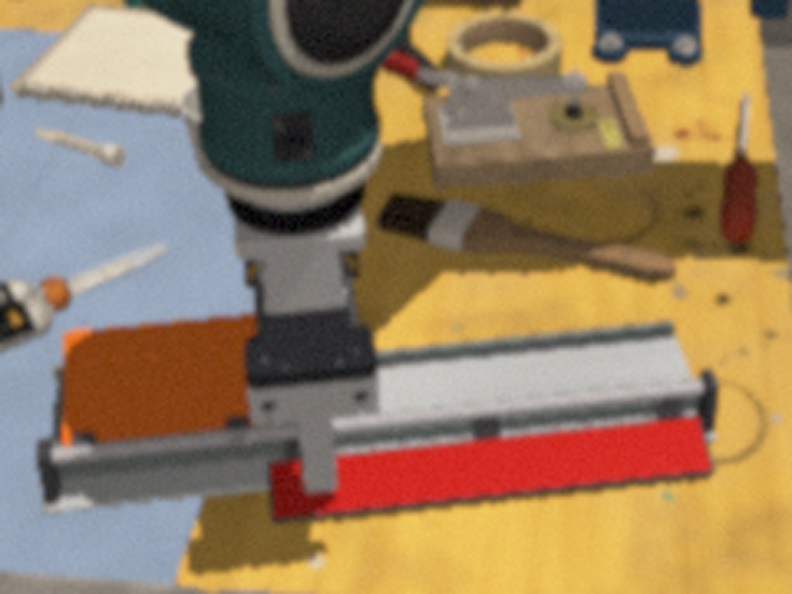

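View pics/t5.png

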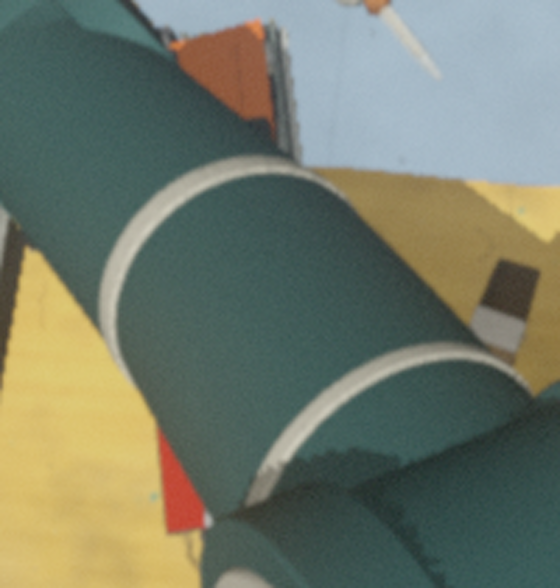

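```bash
python3 -c "
from loc import *
C=pickle.load(open('cams.pkl','rb'))
for z in (.0128,.03,.04,.05,.06,.07):
  for y in (.079,.0915):
    P=T(p,[[-.0375,y,z],[-.0085,y,z],[.0075,y,z],[.0365,y,z]])
    print(z,y,((proj(C['side'],P)-[185,200]+.5)*3.3).round(0).tolist())
"
```

```text
0.0128 0.079 [[382.0, 483.0], [333.0, 488.0], [306.0, 491.0], [256.0, 497.0]]
0.0128 0.0915 [[384.0, 498.0], [334.0, 504.0], [307.0, 507.0], [257.0, 513.0]]
0.03 0.079 [[381.0, 462.0], [331.0, 467.0], [304.0, 470.0], [254.0, 476.0]]
0.03 0.0915 [[383.0, 477.0], [333.0, 483.0], [305.0, 486.0], [254.0, 491.0]]
0.04 0.079 [[380.0, 449.0], [330.0, 455.0], [302.0, 458.0], [252.0, 463.0]]
0.04 0.0915 [[382.0, 465.0], [332.0, 470.0], [304.0, 473.0], [253.0, 479.0]]
0.05 0.079 [[379.0, 437.0], [329.0, 442.0], [301.0, 445.0], [251.0, 451.0]]
0.05 0.0915 [[382.0, 452.0], [331.0, 457.0], [303.0, 460.0], [251.0, 466.0]]
0.06 0.079 [[379.0, 424.0], [328.0, 429.0], [300.0, 432.0], [249.0, 438.0]]
0.06 0.0915 [[381.0, 439.0], [330.0, 445.0], [302.0, 448.0], [250.0, 453.0]]
0.07 0.079 [[378.0, 411.0], [327.0, 416.0], [299.0, 419.0], [248.0, 425.0]]
0.07 0.0915 [[380.0, 426.0], [329.0, 431.0], [300.0, 435.0], [248.0, 440.0]]
```

```bash
python3 -c "
import cv2
im=cv2.imread('pics/s5.png'); cv2.imwrite('pics/s5z.png',cv2.resize(im[290:510,200:420],None,fx=2.7,fy=2.7,interpolation=cv2.INTER_CUBIC))"
```

```text
(no output)
```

View pics/s5z.png

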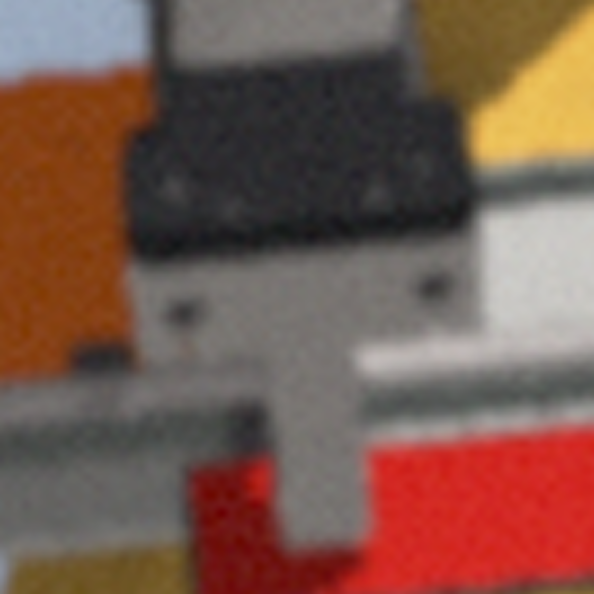

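Call:
carry_out(
  delta_rot=[
    [0, 0, 0],
    [0, 0, 0],
    [0, 0, 0],
    [0, 0, 0],
    [0, 0, 0],
  ],
  offset=[
    [1, 0.2, 0],
    [1, 0.2, 0],
    [0, 0, 0],
    [0, 0, 0],
    [0, 0, 0],
  ],
  grip=[65, 65, 65, 65, 65],
)

```text
time_s: 8.95
tcp_pos: [0.6131, 0.2833, 0.0129]
tool_rot: [[0.971, 0.238, -0.002], [0.238, -0.971, 0.001], [-0.002, -0.002, -1.0]]
contact_force: [-9.6, 4.0, 6.5]
finger_gap: 0.0652
```

```bash
python3 -c "
from loc import *
show()"
```

```text
t 8.95 tcp [613.1 283.3  12.9] loader xy [ 1.5 46.5] yaw 13.76 tilt [-0.12  0.07] F loader [-8.38  6.15  6.5 ] gap 65.2
q [  -2.6   47.   -36.9   90.6   32.8   53.7 -126.9]
```

Still moving freely, with no stop yet.

Call:
carry_out(
  delta_rot=[
    [0, 0, 0],
    [0, 0, 0],
    [0, 0, 0],
    [0, 0, 0],
    [0, 0, 0],
  ],
  offset=[
    [1, 0.2, 0],
    [1, 0.2, 0],
    [0, 0, 0],
    [0, 0, 0],
    [0, 0, 0],
  ],
  grip=[65, 65, 65, 65, 65],
)

```text
time_s: 9.45
tcp_pos: [0.6147, 0.2837, 0.0128]
tool_rot: [[0.971, 0.238, -0.003], [0.238, -0.971, 0.001], [-0.002, -0.002, -1.0]]
contact_force: [-12.3, 3.7, 7.6]
finger_gap: 0.0653
```

```bash
python3 -c "
from loc import *
show()"
```

```text
t 9.45 tcp [614.7 283.7  12.8] loader xy [ 3.2 46.6] yaw 13.76 tilt [-0.16  0.06] F loader [-11.07   6.54   7.65] gap 65.3
q [  -2.6   47.1  -36.9   90.3   32.8   53.9 -126.8]
```

Call:
carry_out(
  delta_rot=[
    [0, 0, 0],
    [0, 0, 0],
    [0, 0, 0],
    [0, 0, 0],
    [0, 0, 0],
  ],
  offset=[
    [1, 0.2, 0],
    [0.5, 0.1, 0],
    [0, 0, 0],
    [0, 0, 0],
    [0, 0, 0],
  ],
  grip=[65, 65, 65, 65, 65],
)

```text
time_s: 9.95
tcp_pos: [0.615, 0.2838, 0.0127]
tool_rot: [[0.971, 0.238, -0.005], [0.238, -0.971, 0.0], [-0.005, -0.001, -1.0]]
contact_force: [-20.1, 0.5, 14.1]
finger_gap: 0.0652
```

```bash
python3 -c "
from loc import *
show()"
```

```text
t 9.95 tcp [615.  283.8  12.7] loader xy [ 3.5 46.6] yaw 13.77 tilt [-0.28  0.  ] F loader [-19.38   5.32  14.13] gap 65.2
q [  -2.7   47.2  -36.9   90.2   32.8   54.1 -126.7]
```

Call:
carry_out(
  delta_rot=[
    [0, 0, 0],
    [0, 0, 0],
    [0, 0, 0],
    [0, 0, 0],
    [0, 0, 0],
  ],
  offset=[
    [-2, -0.5, 0],
    [-2, -0.5, 0],
    [-2, -0.5, 0],
    [0, 0, 0],
    [0, 0, 0],
  ],
  grip=[65, 65, 65, 65, 65],
)

```text
time_s: 10.45
tcp_pos: [0.6126, 0.2829, 0.0135]
tool_rot: [[0.971, 0.237, 0.002], [0.237, -0.971, 0.003], [0.002, -0.002, -1.0]]
contact_force: [1.7, 8.4, 2.4]
finger_gap: 0.0651
```

```bash
python3 -c "
from loc import *
show()"
```

```text
t 10.45 tcp [612.6 282.9  13.5] loader xy [ 0.9 46.3] yaw 13.73 tilt [0.09 0.17] F loader [3.63 7.79 2.44] gap 65.1
q [  -2.5   46.7  -36.9   91.    32.9   53.4 -127.1]
```

Call:
carry_out(
  delta_rot=[
    [0, 0, 0],
    [0, 0, 0],
    [0, 0, 0],
    [0, 0, 0],
    [0, 0, 0],
  ],
  offset=[
    [-0.5, 2, 0],
    [-0.5, 2, 0],
    [0, 0, 0],
    [0, 0, 0],
    [0, 0, 0],
  ],
  grip=[65, 65, 65, 65, 65],
)

```text
time_s: 10.95
tcp_pos: [0.612, 0.2849, 0.0134]
tool_rot: [[0.972, 0.236, 0.001], [0.236, -0.972, 0.0], [0.001, 0.0, -1.0]]
contact_force: [1.4, -1.7, 8.7]
finger_gap: 0.0653
```

```bash
python3 -c "
from loc import *
show()"
```

```text
t 10.95 tcp [612.  284.9  13.4] loader xy [ 0.8 48.4] yaw 13.66 tilt [0.08 0.01] F loader [ 0.98 -1.98  8.74] gap 65.3
q [  -2.8   46.8  -36.9   90.8   33.    53.6 -127.4]
```

Call:
carry_out(
  delta_rot=[
    [0, 0, 0],
    [0, 0, 0],
    [0, 0, 0],
    [0, 0, 0],
    [0, 0, 0],
  ],
  offset=[
    [-1, 0, 3],
    [0, 0, 4],
    [0, 0, 5],
    [0, 0, 5],
    [0, 0, 5],
  ],
  grip=[65, 65, 65, 65, 65],
)

```text
time_s: 11.45
tcp_pos: [0.6101, 0.2846, 0.0353]
tool_rot: [[0.972, 0.236, -0.0], [0.236, -0.972, -0.0], [-0.0, 0.0, -1.0]]
contact_force: [0.1, 0.5, -0.6]
finger_gap: 0.065
```

```bash
python3 -c "
from loc import *
show()
C={}
for n in('side',):
    C[n]=arm.capture(n)
im=cv2.resize(C['side']['frame'][200:380,185:425],None,fx=3.3,fy=3.3,interpolation=cv2.INTER_CUBIC)
cv2.imwrite('pics/s6.png',im)"
```

```text
t 11.45 tcp [610.1 284.6  35.3] loader xy [-1.1 48.5] yaw 13.67 tilt [-0.02 -0.03] F loader [ 0.25  0.5  -0.58] gap 65.0
q [  -2.3   45.2  -37.8   90.6   31.9   55.4 -126.7]
```

View pics/s6.png

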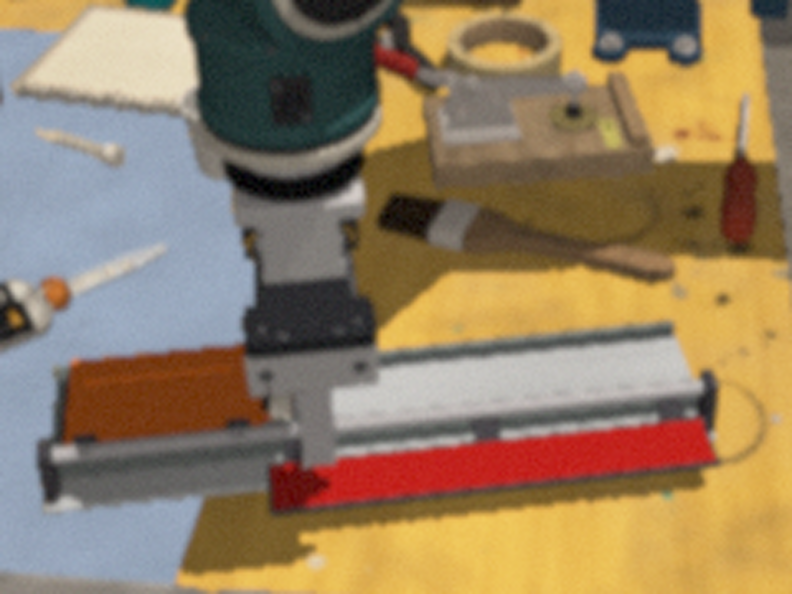

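Flap shut and no contact. Lifting clear and moving back so that both views can show the result.

Call:
carry_out(
  delta_rot=[
    [0, 0, 0],
    [0, 0, 0],
    [0, 0, 0],
    [0, 0, 0],
    [0, 0, 0],
  ],
  offset=[
    [0, 0, 15],
    [0, 0, 25],
    [0, 0, 30],
    [0, 0, 35],
    [0, 0, 35],
  ],
  grip=[65, 65, 65, 65, 65],
)

```text
time_s: 12.0
tcp_pos: [0.6099, 0.2848, 0.1773]
tool_rot: [[0.972, 0.237, -0.0], [0.237, -0.972, 0.0], [-0.0, -0.0, -1.0]]
contact_force: [0.4, -0.6, -0.1]
finger_gap: 0.0646
```

Call:
carry_out(
  delta_rot=[
    [0, 0, 0],
    [0, 0, 0],
    [0, 0, 0],
    [0, 0, 0],
    [0, 0, 0],
  ],
  offset=[
    [-5, -20, 20],
    [-20, -30, 20],
    [-20, -40, 0],
    [-20, -40, 0],
    [-20, -40, 0],
  ],
  grip=[65, 65, 65, 65, 65],
)

```text
time_s: 12.5
tcp_pos: [0.5241, 0.1135, 0.2157]
tool_rot: [[0.972, 0.237, 0.0], [0.237, -0.972, -0.0], [0.0, 0.001, -1.0]]
contact_force: [0.8, -1.2, -0.1]
finger_gap: 0.0653
```

Call:
carry_out(
  delta_rot=[
    [0, 0, 0],
    [0, 0, 0],
    [0, 0, 0],
    [0, 0, 0],
    [0, 0, 0],
  ],
  offset=[
    [-20, -40, 0],
    [-20, -40, 0],
    [-20, -40, 0],
    [-10, -20, 0],
    [0, 0, 0],
  ],
  grip=[65, 65, 65, 65, 65],
)

```text
time_s: 13.0
tcp_pos: [0.454, -0.028, 0.2157]
tool_rot: [[0.973, 0.232, 0.0], [0.232, -0.973, -0.002], [-0.0, 0.002, -1.0]]
contact_force: [-0.1, 0.9, -0.3]
finger_gap: 0.0651
```

```bash
python3 -c "
from loc import *
show()
C={}
for n in('side','top'):
    C[n]=arm.capture(n); cv2.imwrite(f'pics/{n}7.png',C[n]['frame'])
pickle.dump(C,open('cams.pkl','wb'))"; python3 ov.py 0.012 7
```

```text
t 13.0 tcp [454.  -28.  215.7] loader xy [-227.5 -217.5] yaw 13.44 tilt [ 0.   -0.12] F loader [ 0.12  0.9  -0.31] gap 65.1
q [ 41.9   9.  -45.8 113.7   7.5  60.2 -83.9]
```

View pics/side7.png

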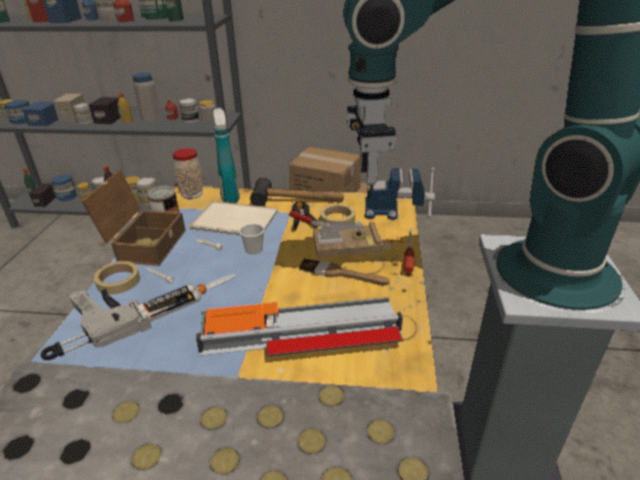

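View pics/ov_side7.png

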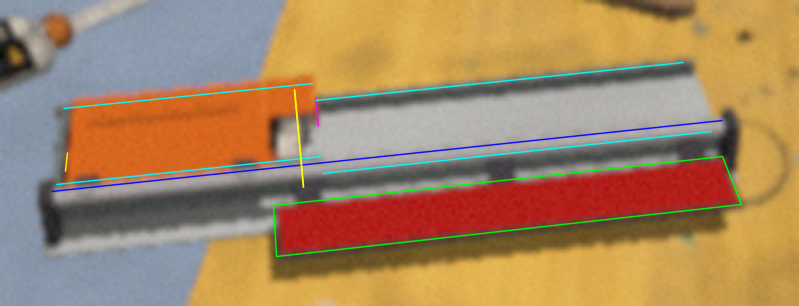

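View pics/ov_top7.png

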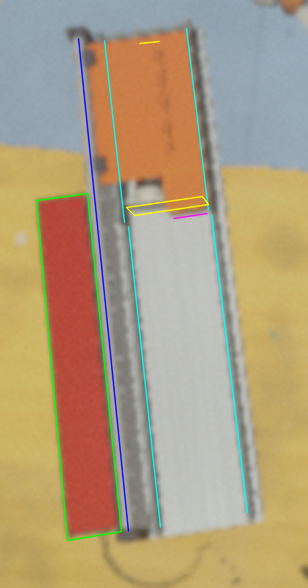

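```bash
python3 -c "
from h import *
C=pickle.load(open('cams.pkl','rb')); p=np.load('p.npy')
for n,(x0,y0,x1,y1),k in(('top',(195,185,245,220),12),('side',(255,300,295,340),14)):
    im=cv2.resize(C[n]['frame'][y0:y1,x0:x1],None,fx=k,fy=k,interpolation=cv2.INTER_CUBIC)
    for rx,c in((.0,(255,0,255)),(.012,(0,255,255))):
        for z in(.004,.029):
            q=(proj(C[n],T(p,[[rx,y,z] for y in(0,.03)]))-[x0,y0]+.5)*k
            cv2.polylines(im,[q.round().astype(np.int32)],False,c,1,cv2.LINE_AA)
    cv2.imwrite(f'pics/z_{n}.png',im)
"
```

```text
(no output)
```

View pics/z_top.png

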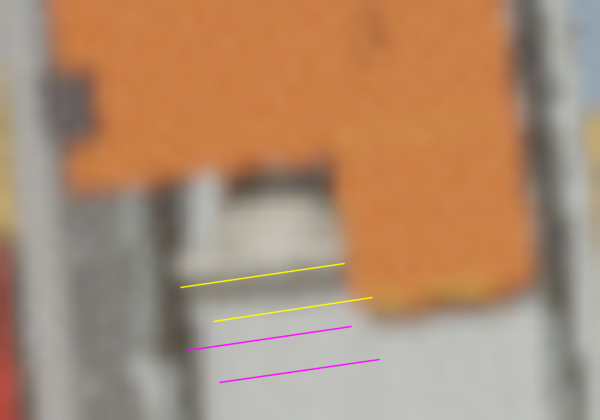

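View pics/z_side.png

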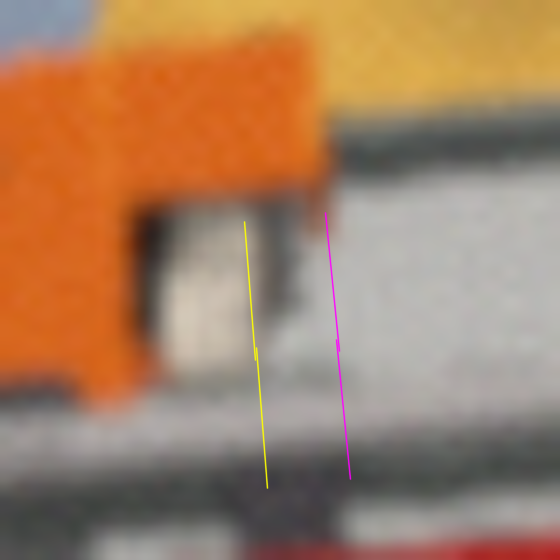

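```bash
python3 -c "
from loc import *
for n in('cup','tape','mallet','spring_clamp'):
    r=arm.silhouettes('side',n); print(n,[(round(d['p'],2),d['at']) for d in r[:1]])
show()
print(arm.sign_off())"
```

```text
cup [(0.73, [252.7, 236.6])]
tape [(0.63, [338.8, 216.1])]
mallet [(0.6, [279.4, 192.9])]
spring_clamp [(0.77, [301.6, 210.0])]
t 13.3 tcp [455.5 -24.  215.2] loader xy [-225.1 -214. ] yaw 13.78 tilt [-0.    0.03] F loader [-0.66  0.49 -0.05] gap 65.0
q [ 41.5   9.2 -46.  113.6   7.6  60.2 -84.1]
the job is handed in; nothing more can be done
None
```

The cartridge is home against the end stop with the flap shut behind it. I handed the job in at 13.3 s of the allowed 38 s; no verdict is reported.

**What I did:** With the fingers 65 mm apart, the left fingertip held the bar down, with the flap open about 0.3 rad or slightly more. The right fingertip pushed the cartridge about 180 mm along the lane, until the push force rose from about 8 N to 19 N and the arm stalled. I then backed off, lifted straight up so the flap closed, and moved the arm clear.

**Last checks:**
- **Cartridge:** both camera views put its rear face at loader x of about 11–12 mm (fully home is 12 mm), lying flat.
- **Flap and bar:** they match their shut outline from the start.
- **Contact:** the measured force on the tool is under 1 N.
- **Bystanders:** all four were found in the side view within 5 pixels of where they started, about the detector's own scatter. They look unmoved.

**One oddity:** over the last 15 mm or so I felt a sideways force of 5–8 N on the tool, probably the pushing finger rubbing the edge of the lip tab. I moved 2 mm to the left before lifting, and the force went away.

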